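# Set up an offcut for drilling under a strap clamp

## Task

Set up the square steel box-section offcut for drilling on the clamping plate: lay the wooden block flat and lengthways along the middle of the plate, between the stud and the raised stop strip, lay the offcut lengthways on the middle of the wood, and on the plate's other side of the stud stand the one metal riser block that is as tall as wood and offcut together, where the strap's end will come down on it. Then lower the slotted strap over the stud, centred on it and in line with the plate, so that it bridges level from the offcut to the riser, and slip the steel collar over the stud down onto the strap. Leave the other two risers where they stand.

Things in the scene. Friction and masses are not known exactly. Their poses are not given: they have to be found in the camera images.
- clamp_plate: Steel plate on the bench, 288 x 120 mm, top 18 mm up. Origin: axis of its upright 12 mm stud, at bench height; x along the plate, which ends at x +105. Stud: tapered nose, tip 133 mm up; nut at its foot 10 mm tall, 22 across. A dark stop strip, 12 mm high, crosses the -x end, its inner face at x -163: wood and offcut go on that side, a riser on +x. Resting strap: underside 93 mm up.
- wood_block: Plain wooden block, 60 mm (its x) by 130 mm (its y, the long axis), 45 mm tall. Origin at the centre of its underside.
- offcut: Offcut of dull brown-grey square steel box section (tube), 30 mm (its x) by 110 mm (its y, the long axis), 30 mm tall: the workpiece. Origin at the centre of its underside.
- strap: Dark flat steel clamp strap, 160 mm (its x, the long axis) by 40 mm (its y), 12 mm thick, with rounded ends and a straight slot 70 mm long and 18 mm wide through its middle along x. Origin at the centre of its underside.
- collar: Steel collar (thick ring), 36 mm outside diameter, 17 mm bore, 20 mm tall. Origin at the centre of its underside.
- riser_55: The lowest of three metal riser blocks, 45 x 45 mm, 55 mm tall, standing upright, with a 13 mm hole down its middle. Origin at the centre of its underside.
- riser_75: The middle one of the three metal riser blocks, 45 x 45 mm, 75 mm tall, standing upright, with a 13 mm hole down its middle. Origin at the centre of its underside.
- riser_95: The tallest of the three metal riser blocks, 45 x 45 mm, 95 mm tall, standing upright, with a 13 mm hole down its middle. Origin at the centre of its underside.
Things that resemble listed ones, but are neither listed nor needed, are in the scene too. What is shaped like the wood_block but purple is not meant.

How it is judged:
By the outcome, as a careful person would: the job done as asked, in the order asked, and still so for the second after the job is handed in, with the robot touching nothing.
It also fails if it takes over 136 s, if anything falls off the work surface, if the arm or the gripper's body presses on something with over 40 N, if the wrist force passes 120 N, or if a joint passes its speed limit or range.

## Robot

A 6-joint arm with a two-finger parallel gripper is mounted at the origin on a cart in front of the work surface, level with it; the furniture and walls round the work are solid. World frame = base frame: x ahead of the robot, y to its left, z up, the work surface at z = 0. Lengths are in mm, angles in rad, forces in N, time in s.
With the tool pointing down it reaches from about 300 to 825 mm from the base axis. Payload 5.4 kg.
Tool frame: the origin (TCP) lies on the centre line of the jaws, within the pads' length; the fingertips stand 22 mm ahead of it and the grasp point (between the pads) lies 3 mm ahead of it; z points along the fingers, y is the line along which they close (so a half turn about z gives the same grasp; the last joint's range is limited). The gripper opens to 92 mm and grips with 3 to 60 N. Pads are 20 mm wide; open, the fingers measure 128 mm over their backs; the gripper's body (75 mm by 189 mm) begins 69 mm behind the grasp point.
Start: joints at [-1.509, 0.158, 1.597, -0, 1.386, -0.21], TCP at [154.344, -553.881, 236.601] pointing down, gripper open.
Joint ranges: [-2.91, 2.91], [-0.94, 2.29], [0.18, 2.7], [-1.29, 4.43], [0.17, 2.64], [-3, 3]. Speed limits (rad/s): [2.57, 2.57, 3.14, 3.14, 3.14, 3.14].

## Interface

Orientations are given as a unit quaternion [w, x, y, z].
In Python, from bench import status, vision, job gives the robot as it stands.
- The arm moves only by the tool jog_arm, never from a script. Its argument "plan" is a list of rows, each a list of 3 entries, a list of its own where there are three numbers: the shift along the world's x, y, z in m, then the turn, a rotation vector about the world's x, y, z in rad, then the finger opening in m, from 0 to 0.0919. A call has 1 to 5 rows; each row shifts and turns the commanded pose from where the row before left it; what a row does not reach is not made up. A row lasts 1/10 s, in which the tool goes at most 50 mm and 8.59 degrees, less where a joint would pass 70% of its speed; a pose out of reach is approached as far as the arm can. A call is refused whole if a number of a shift passes 0.05 or a number of a turn 0.15, either way. A call with a gripper value outside its range is refused whole. The fingers move at their own pace and stop on an object; "squeeze" is the grip in N (left out, the last holds). Time passes only in rows, so rows that do not move let the fingers close. It gives the time, the measured TCP pose, the force, the opening and the grip force at its end, in the units of the state.
- status.get_obs(): the state, without advancing time (a new reading comes with each control period).
- vision.grab_frame(name): name is "scene" or "top" or "wrist"; returns a dict with "img" (420x560x3 uint8, red, green, blue), "mtx" (3x3 intrinsics, pixels), "eye" and "orientation" of the camera in the world. Camera axes: x right, y down, z forward; pixel columns grow to the right and rows downward; lengths in mm; the calibration is good to about 2 mm. The wrist camera is an equidistant fisheye: a pixel r from the principal point sees the ray r / f radians off the axis. A picture is of the moment at which its call begins. There is no depth.
- job.sign_off(): hands the job in; it is judged then, once.
The state is a dict: "time": time; "q": joint angles; "joint_vel": joint speeds; "effort": joint torques, N m; "ee_pos": TCP position; "tcp_rot": TCP orientation; "ft_force": force on the tool from outside, world axes, zero at the start; "torque": the same for the moment, N m; "gripper_width": finger opening in mm; "gripper_force": force on a finger pad.
Only numpy, scipy, OpenCV 4.12 (cv2) and the standard library are available. Lean on these libraries where they do the work, as an engineer would, in place of code of your own. Each camera call takes 0.05 s, during which the arm holds its last target. There are 200 camera calls.

## Working session

There is one attempt and no reset: what is moved stays moved. The work goes in short steps, Python scripts to look and compute and a tool call to move; the robot and the scene stay as the last step left them, time stands still between calls to the robot, and variables do not carry over. Pictures are saved under pics/ and viewed, at most 16 in all, crops included, and the job is handed in when it is done.

Besides the shell and the picture viewer there is one more tool, called after "Request:" by a JSON object that holds its "method" and its "body". jog_arm: Moves the arm, as the interface text tells. Its arguments: {"type":"object","properties":{"plan":{"type":"array"},"squeeze":{"type":"number"}},"required":["plan"]}

```bash
ls; mkdir -p pics; cat > h.py <<'E'
import numpy as np, cv2
from scipy.spatial.transform import Rotation as R
from bench import status, vision, job
def grab(n,save=None):
    f=vision.grab_frame(n)
    if save: cv2.imwrite('pics/'+save,cv2.cvtColor(f['img'],cv2.COLOR_RGB2BGR))
    return f
def rot(q): return R.from_quat([q[1],q[2],q[3],q[0]]).as_matrix()
def ray(f,uv,fish=False):
    K=np.array(f['mtx']); x=(uv[0]-K[0,2])/K[0,0]; y=(uv[1]-K[1,2])/K[1,1]
    if fish:
        r=np.hypot(x,y)+1e-9; d=np.array([x/r*np.sin(r),y/r*np.sin(r),np.cos(r)])
    else: d=np.array([x,y,1.])
    return rot(f['orientation'])@d
def plane(f,uv,z,fish=False):
    d=ray(f,uv,fish); e=np.array(f['eye']); return (e+d*(z-e[2])/d[2])[:2]
E
python3 - <<'E'
from h import *
for n in ('top','scene','wrist'):
    f=grab(n,n+'0.png'); print(n,f['mtx'],f['eye'],f['orientation'])
print(status.get_obs())
E
```

```text
pics
top [[393.52246317   0.         284.2293589 ]
 [  0.         393.52246317 213.09642536]
 [  0.           0.           1.        ]] [ 315.35725867   34.9519766  1059.22288961] [-0.08129472  0.72362427 -0.68050388  0.08169183]
scene [[439.59478424   0.         280.71749591]
 [  0.         439.59478424 215.35574013]
 [  0.           0.           1.        ]] [-23.44839104 586.63164389 758.70413247] [ 0.15792469 -0.35399484  0.8449766  -0.36845895]
wrist [[325.1922621    0.         280.22569572]
 [  0.         325.1922621  210.46798051]
 [  0.           0.           1.        ]] [ 225.41358441 -534.1720208   383.58416508] [ 0.10496547  0.78930761 -0.5995405  -0.08078942]
{'time': 0.15, 'q': array([-1.50907351e+00,  1.58892136e-01,  1.59795546e+00,  1.96543667e-05,
        1.38620531e+00, -2.10087194e-01]), 'joint_vel': array([-0.00037697, -0.00235347, -0.00238704,  0.00041245,  0.00011991,
       -0.00046787]), 'effort': array([-7.05948933e-04, -3.85916698e+01, -3.22434247e+01,  7.01141101e-02,
        3.51828011e-02, -7.84040071e-05]), 'ee_pos': array([ 154.33678712, -553.42224141,  235.84564976]), 'tcp_rot': array([-7.27402641e-04,  9.90779102e-01,  1.35485196e-01,  6.37450714e-05]), 'ft_force': array([-0.05112161,  0.01073867,  1.00628714]), 'torque': array([ 0.04147296,  0.00758684, -0.0191644 ]), 'gripper_force': 0.0, 'gripper_width': 91.65665707489319}
```

View pics/top0.png

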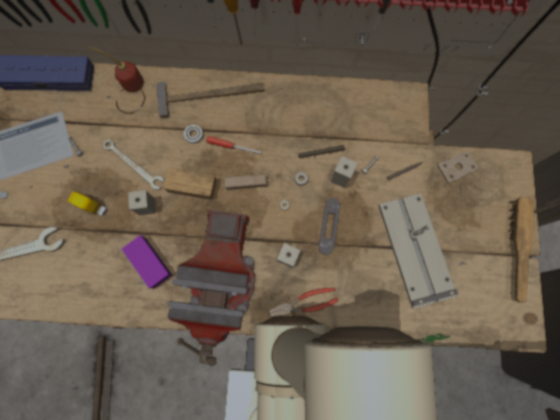

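View pics/scene0.png

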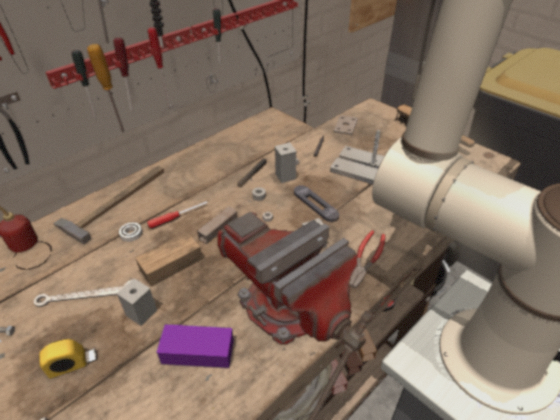

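```bash
python3 - <<'E'
from h import *
im=cv2.imread('pics/top0.png')
a=cv2.resize(im[120:270,150:360],None,fx=3.8,fy=3.8,interpolation=cv2.INTER_CUBIC); cv2.imwrite('pics/c1.png',a)
b=cv2.resize(im[180:315,365:475],None,fx=4.4,fy=4.4,interpolation=cv2.INTER_CUBIC); cv2.imwrite('pics/c2.png',b)
f=dict(mtx=[[393.522,0,284.229],[0,393.522,213.096],[0,0,1]],eye=[315.357,34.952,1059.223],orientation=[-0.08129472,0.72362427,-0.68050388,0.08169183])
for n,p,z in [('r141',(141,202),75),('r344',(344,165),90),('r289',(289,255),60),('wood',(190,184),45),('off',(245,182),30),('strap',(330,225),12),('collar',(301,178),20),('ring',(193,133),20),('plate',(417,248),18)]:
    print(n,plane(f,p,z).round())
E
```

```text
r141 [553. 412.]
r344 [ 682. -106.]
r289 [442.  23.]
wood [618. 299.]
off [638. 154.]
strap [536. -84.]
collar [662.   2.]
ring [777. 315.]
plate [ 487. -318.]
```

View pics/c1.png

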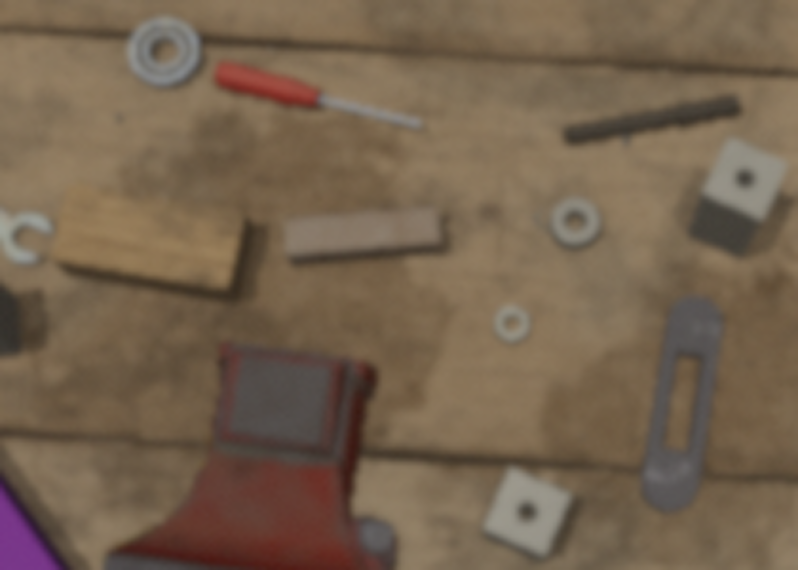

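View pics/c2.png

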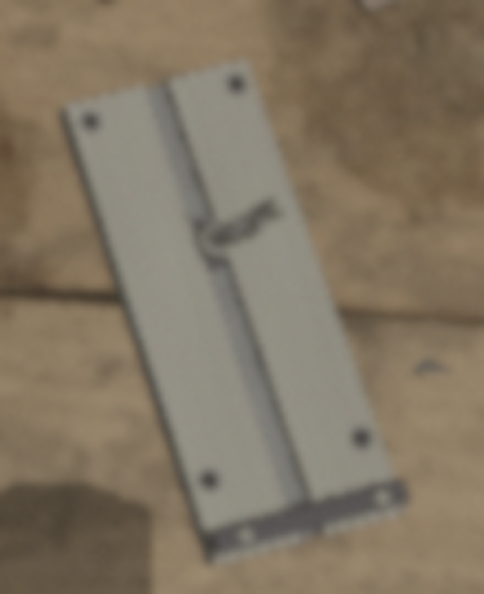

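```bash
python3 - <<'E'
from h import *
s=cv2.imread('pics/scene0.png'); im=cv2.imread('pics/top0.png')
def c(i,x,y,w,h,k): return cv2.resize(i[y:y+h,x:x+w],None,fx=k,fy=k,interpolation=cv2.INTER_CUBIC)
A=np.hstack([c(s,260,130,50,60,5),c(s,110,270,50,60,5),c(im,115,175,50,60,5)])
B=c(s,320,110,125,48,6)
cv2.imwrite('pics/c3.png',np.vstack([A,B]))
print(A.shape,B.shape)
E
```

```text
(300, 750, 3) (288, 750, 3)
```

View pics/c3.png

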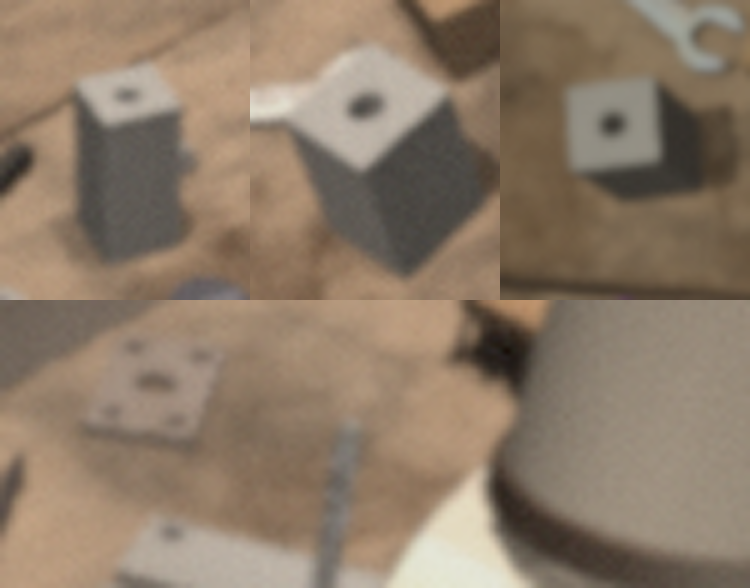

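```bash
cat >> h.py <<'E'
T0=dict(mtx=[[393.522,0,284.229],[0,393.522,213.096],[0,0,1]],eye=[315.357,34.952,1059.223],orientation=[-0.08129472,0.72362427,-0.68050388,0.08169183])
S0=dict(mtx=[[439.5948,0,280.7175],[0,439.5948,215.3557],[0,0,1]],eye=[-23.448,586.632,758.704],orientation=[0.15792469,-0.35399484,0.8449766,-0.36845895])
def tri(fs,uvs):
    A=np.zeros((3,3));b=np.zeros(3);
    for f,u in zip(fs,uvs):
        d=ray(f,u);d/=np.linalg.norm(d);P=np.eye(3)-np.outer(d,d);A+=P;b+=P@np.array(f['eye'])
    return np.linalg.solve(A,b)
E
python3 - <<'E'
from h import *
print('A',tri([T0,S0],[(345.7,166.5),(284.8,148.7)]).round(1))
print('B',tri([T0,S0],[(137.2,199.5),(132.7,290.7)]).round(1))
print('stud',tri([T0,S0],[(428.3,226.3),(378.4,129.7)]).round(1))
def c1(u,v): return (150+u/3.8-.4,120+v/3.8-.4)
def c2(u,v): return (365+u/4.4-.4,180+v/4.4-.4)
for n,p,z in [('tl',c2(62,110),18),('tr',c2(248,62),18),('studtip',c2(280,206),133),('h1',c2(90,121),18),('h2',c2(236,84),18),('h3',c2(209,480),18),('h4',c2(362,437),18)]:
    print(n,plane(T0,p,z).round(1))
print('holeC55/75/95',[plane(T0,c1(527,511),z).round(1) for z in (55,75,95)])
cs=[plane(T0,c1(*p),45) for p in [(75,188),(245,215),(228,292),(55,258)]]; print('wood',np.round(cs,1),np.mean(cs,0))
cs=[plane(T0,c1(*p),30) for p in [(286,218),(437,207),(441,247),(290,261)]]; print('off',np.round(cs,1),np.mean(cs,0))
print('strap ends',[plane(T0,c1(*p),12).round(1) for p in [(697,297),(668,510)]], [plane(T0,c1(*p),12).round(1) for p in [(688,352),(680,452)]])
print('collar',plane(T0,c1(576,222),20).round(1))
cs=[plane(T0,c1(*p),75) for p in [(512,467),(574,494),(546,556),(485,527)]];print('C',np.round(cs,1))
cs=[plane(T0,c1(*p),95) for p in [(738,138),(787,165),(765,220),(703,190)]];print('A',np.round(cs,1))
E
```

```text
A [ 678.8 -111.    88. ]
B [560.5 424.9  70. ]
stud [ 523.2 -308.2  129.1]
tl [ 600.1 -214.7]
tr [ 638.5 -331.1]
studtip [ 521.8 -306.6]
h1 [ 594.1 -232.2]
h2 [ 623.7 -323.4]
h3 [ 378.8 -303.1]
h4 [ 409.7 -394.7]
holeC55/75/95 [array([444.6,  24.8]), array([442.,  25.]), array([439.4,  25.2])]
wood [[656.9 360.2]
 [644.3 237.2]
 [587.  243.4]
 [604.2 367.6]] [623.09597785 302.0956359 ]
off [[648.8 210.5]
 [664.  102.3]
 [634.   97.3]
 [616.8 204.5]] [640.89979596 153.65601634]
strap ends [array([613.4, -89.9]), array([456.9, -74.6])] [array([571.9, -84.8]), array([498.7, -81.6])]
collar [662.3   1. ]
C [[470.7  36.6]
 [455.2  -5.4]
 [413.2  10.8]
 [429.8  51.9]]
A [[ 704.7 -104.5]
 [ 687.2 -138.5]
 [ 646.8 -124.4]
 [ 665.6  -81.7]]
```

Candidates, top view:
- **Risers:** holes at (346,167), (137,200) and (289,255). Triangulated tops are 88 and 70 mm with a bias of about -5 mm (the stud reads 129 instead of 133). So these are the 95, the 75 at (137,200), and the 55 near the vise.
- **Rings:** (193,133) is about 50 mm, a bearing. (285,205) is about 24 mm. (301,178) is about 35 mm, so that is the collar.
- **Wood block:** the wood-coloured one at (190,184). The purple one at (146,262) is not meant.
- **Offcut:** (245,182), brown-grey, about 110x30.

Moving to the wood.

Request:
{"method": "jog_arm", "body": {"plan": [[[0.0235,0.0428,0],[0,0,0.059],0.0919],[[0.0235,0.0428,0],[0,0,0.059],0.0919],[[0.0235,0.0428,0],[0,0,0.059],0.0919],[[0.0235,0.0428,0],[0,0,0.059],0.0919],[[0.0235,0.0428,0],[0,0,0.059],0.0919]]}}

```text
time: 0.65
ee_pos: [272.3, -338.0, 236.3]
tcp_rot: [-0.0, 0.96, 0.28, 0.0]
ft_force: [0.1, -0.4, 0.0]
gripper_width: 91.9
gripper_force: 0.0
```

Request:
{"method": "jog_arm", "body": {"plan": [[[0.0235,0.0428,0],[0,0,0.059],0.0919],[[0.0235,0.0428,0],[0,0,0.059],0.0919],[[0.0235,0.0428,0],[0,0,0.059],0.0919],[[0.0235,0.0428,0],[0,0,0.059],0.0919],[[0.0235,0.0428,0],[0,0,0.059],0.0919]]}}

```text
time: 1.15
ee_pos: [389.8, -123.9, 236.6]
tcp_rot: [0.0, 0.908, 0.419, 0.0]
ft_force: [1.6, -0.6, 0.1]
gripper_width: 91.8
gripper_force: 0.0
```

Request:
{"method": "jog_arm", "body": {"plan": [[[0.0235,0.0428,0],[0,0,0.059],0.0919],[[0.0235,0.0428,0],[0,0,0.059],0.0919],[[0.0235,0.0428,0],[0,0,0.059],0.0919],[[0.0235,0.0428,0],[0,0,0.059],0.0919],[[0.0235,0.0428,0],[0,0,0.059],0.0919]]}}

```text
time: 1.65
ee_pos: [507.3, 90.3, 236.4]
tcp_rot: [0.0, 0.837, 0.548, -0.0]
ft_force: [1.2, -0.9, 0.6]
gripper_width: 91.9
gripper_force: 0.0
```

Request:
{"method": "jog_arm", "body": {"plan": [[[0.0235,0.0428,0],[0,0,0.059],0.0919],[[0.0235,0.0428,0],[0,0,0.059],0.0919],[[0.0235,0.0428,0],[0,0,0.059],0.0919],[[0.0235,0.0428,0],[0,0,0.059],0.0919],[[0.0235,0.0428,0],[0,0,0.059],0.0919]]}}

```text
time: 2.15
ee_pos: [624.8, 304.0, 236.0]
tcp_rot: [-0.0, 0.747, 0.665, -0.0]
ft_force: [0.9, -0.7, 0.6]
gripper_width: 92.2
gripper_force: 0.0
```

```bash
python3 - <<'E'
from h import *
import pickle
f=grab('wrist','w1.png'); pickle.dump(f,open('w1.pkl','wb'))
g=grab('scene','s1.png'); t=grab('top','t1.png')
E
```

```text
(no output)
```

View pics/w1.png

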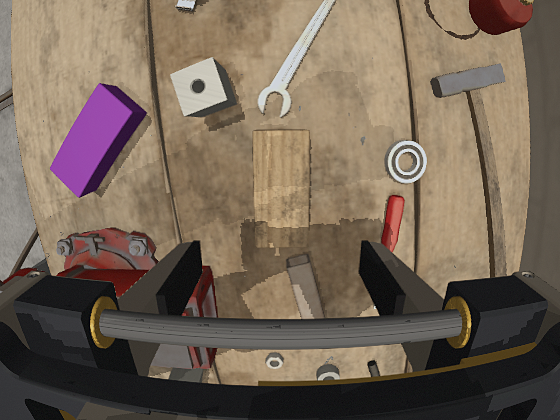

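```bash
python3 - <<'E'
from h import *
import pickle
f=pickle.load(open('w1.pkl','rb'))
cs=[plane(f,p,45,True) for p in [(254,130),(310,130),(311,247),(253,247)]];print(np.round(cs,1),np.mean(cs,0))
print('riser',plane(f,(198,87),75,True),[plane(f,p,75,True).round(1) for p in [(170,72),(216,57),(230,100),(183,116)]])
E
```

```text
[[605.4 374.1]
 [662.9 367.4]
 [651.7 239.1]
 [587.  246.7]] [626.77360223 306.81921313]
riser [559.68152342 423.67054222] [array([533.4, 444.1]), array([580.4, 450.1]), array([588.9, 406. ]), array([541.1, 398.2])]
```

Request:
{"method": "jog_arm", "body": {"plan": [[[0.0015,0.0025,-0.045],[0,0,0],0.0919],[[0,0,-0.045],[0,0,0],0.0919],[[0,0,-0.045],[0,0,0],0.0919],[[0,0,-0.045],[0,0,0],0.0919],[[0,0,-0.03],[0,0,0],0.0919]]}}

```text
time: 2.8
ee_pos: [623.5, 302.7, 23.2]
tcp_rot: [-0.001, 0.748, 0.663, -0.002]
ft_force: [0.4, -0.0, -0.8]
gripper_width: 91.8
gripper_force: 0.0
```

Request:
{"method": "jog_arm", "body": {"plan": [[[0,0,0],[0,0,0],0.05],[[0,0,0],[0,0,0],0.05],[[0,0,0],[0,0,0],0.05],[[0,0,0],[0,0,0],0.05],[[0,0,0],[0,0,0],0.05]], "squeeze": 35}}

```text
time: 3.3
ee_pos: [625.9, 304.3, 27.2]
tcp_rot: [0.0, 0.748, 0.664, 0.0]
ft_force: [-1.3, -0.5, 1.4]
gripper_width: 59.6
gripper_force: 35.0
```

Request:
{"method": "jog_arm", "body": {"plan": [[[0,0,0.05],[0,0,0],0.05],[[0,0,0.05],[0,0,0],0.05],[[0,0,0.05],[0,0,0],0.05],[[0,0,0.05],[0,0,0],0.05],[[-0.012,-0.04,0],[0,0,-0.0708],0.05]]}}

```text
time: 3.8
ee_pos: [618.5, 268.7, 237.2]
tcp_rot: [0.003, 0.77, 0.638, 0.009]
ft_force: [1.2, -1.1, -0.9]
gripper_width: 59.3
gripper_force: 35.0
```

Request:
{"method": "jog_arm", "body": {"plan": [[[-0.012,-0.04,0],[0,0,-0.0708],0.05],[[-0.012,-0.04,0],[0,0,-0.0708],0.05],[[-0.012,-0.04,0],[0,0,-0.0708],0.05],[[-0.012,-0.04,0],[0,0,-0.0708],0.05],[[-0.012,-0.04,0],[0,0,-0.0708],0.05]]}}

```text
time: 4.3
ee_pos: [552.6, 63.2, 226.0]
tcp_rot: [-0.0, 0.872, 0.49, -0.0]
ft_force: [0.9, -0.6, -2.1]
gripper_width: 59.7
gripper_force: 35.0
```

Request:
{"method": "jog_arm", "body": {"plan": [[[-0.012,-0.04,0],[0,0,-0.0708],0.05],[[-0.012,-0.04,0],[0,0,-0.0708],0.05],[[-0.012,-0.04,0],[0,0,-0.0708],0.05],[[-0.012,-0.04,0],[0,0,-0.0708],0.05],[[-0.012,-0.04,0],[0,0,-0.0708],0.05]]}}

```text
time: 4.8
ee_pos: [492.7, -136.6, 226.2]
tcp_rot: [-0.0, 0.944, 0.329, -0.0]
ft_force: [0.7, 0.5, -1.5]
gripper_width: 59.7
gripper_force: 35.0
```

Request:
{"method": "jog_arm", "body": {"plan": [[[-0.012,-0.04,0],[0,0,-0.0708],0.05],[[-0.012,-0.04,0],[0,0,-0.0708],0.05],[[-0.012,-0.04,0],[0,0,-0.0708],0.05],[[-0.012,-0.04,0],[0,0,-0.0708],0.05],[[-0.008,-0.04,0],[0,0,-0.07],0.05]]}}

```text
time: 5.3
ee_pos: [436.6, -336.6, 226.2]
tcp_rot: [-0.0, 0.988, 0.158, -0.0]
ft_force: [0.6, -0.1, -2.4]
gripper_width: 59.7
gripper_force: 35.0
```

```bash
python3 - <<'E'
from h import *
import pickle
f=grab('wrist','w2.png'); pickle.dump(f,open('w2.pkl','wb'))
print(status.get_obs()['ee_pos'],status.get_obs()['tcp_rot'])
E
```

```text
[ 435.12155583 -342.54131326  226.33579688] [ 0.00220167  0.98803436  0.1542149  -0.00101283]
```

View pics/w2.png

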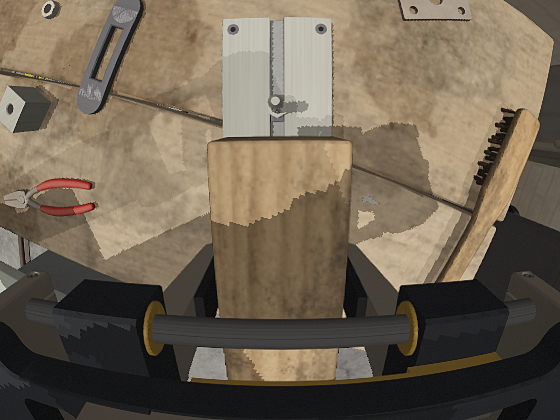

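```bash
python3 - <<'E'
from h import *
import pickle
f=pickle.load(open('w2.pkl','rb'))
R_=rot(f['orientation']);print(f['eye'],R_.round(3))
print('tip',plane(f,(276,101),133,True))
for p in [(222,18),(331,18),(233,29),(321,28),(222,136),(331,122)]: print(p,plane(f,p,18,True).round(1))
for z in (242,245): print('wood',[plane(f,p,z,True).round(1) for p in [(209,143),(351,141)]])
print(status.get_obs()['ee_pos'],status.get_obs()['tcp_rot'])
E
```

```text
[ 506.79266516 -314.07665241  373.96331079] [[ 0.311 -0.917 -0.25 ]
 [-0.95  -0.3   -0.081]
 [-0.001  0.263 -0.965]]
tip [ 521.88494386 -305.6736764 ]
(222, 18) [ 603.2 -214.8]
(331, 18) [ 639.9 -328.9]
(233, 29) [ 593.6 -231.1]
(321, 28) [ 624.2 -322.1]
(222, 136) [ 475.  -256.9]
(331, 122) [ 526.5 -365.5]
wood [array([ 490.7, -288.5]), array([ 509.6, -343.5])]
wood [array([ 491.1, -289.1]), array([ 509.5, -342.9])]
[ 435.12155583 -342.54131326  226.33579688] [ 0.00220167  0.98803436  0.1542149  -0.00101283]
```

Request:
{"method": "jog_arm", "body": {"plan": [[[0,0.003,-0.045],[0,0,0],0.05],[[0,0,-0.045],[0,0,0],0.05],[[0,0,-0.045],[0,0,0],0.05],[[0,0,-0.03],[0,0,0],0.05],[[0,0,-0.01],[0,0,0],0.05]]}}

```text
time: 5.85
ee_pos: [435.5, -329.4, 47.4]
tcp_rot: [-0.004, 0.987, 0.159, -0.002]
ft_force: [-0.2, -0.0, -2.7]
gripper_width: 59.5
gripper_force: 35.0
```

Request:
{"method": "jog_arm", "body": {"plan": [[[0,0,-0.002],[0,0,0],0.05],[[0,0,-0.002],[0,0,0],0.05],[[0,0,-0.001],[0,0,0],0.05],[[0,0,0],[0,0,0],0.05],[[0,0,0],[0,0,0],0.05]]}}

```text
time: 6.35
ee_pos: [438.4, -333.0, 47.7]
tcp_rot: [0.001, 0.987, 0.159, 0.001]
ft_force: [-0.6, 0.2, -2.5]
gripper_width: 59.8
gripper_force: 35.0
```

Request:
{"method": "jog_arm", "body": {"plan": [[[-0.001,0,-0.001],[0,0,0],0.05],[[0,0,-0.001],[0,0,0],0.05],[[0,0,0],[0,0,0],0.05],[[0,0,0],[0,0,0],0.05],[[0,0,0],[0,0,0],0.05]]}}

```text
time: 6.85
ee_pos: [436.9, -332.6, 45.1]
tcp_rot: [0.0, 0.987, 0.159, 0.0]
ft_force: [-1.9, 1.6, 5.2]
gripper_width: 59.8
gripper_force: 35.0
```

Request:
{"method": "jog_arm", "body": {"plan": [[[0,0,0],[0,0,0],0.0919],[[0,0,0],[0,0,0],0.0919],[[0,0,0],[0,0,0],0.0919],[[0,0,0.05],[0,0,0],0.0919],[[0,0,0.05],[0,0,0],0.0919]]}}

```text
time: 7.35
ee_pos: [435.8, -331.1, 143.8]
tcp_rot: [-0.002, 0.987, 0.159, -0.001]
ft_force: [0.3, -1.0, 1.0]
gripper_width: 91.8
gripper_force: 0.0
```

Request:
{"method": "jog_arm", "body": {"plan": [[[0,0,0.05],[0,0,0],0.0919],[[0,0,0.05],[0,0,0],0.0919],[[0.017,0.0405,0],[0,0,0.117],0.0919],[[0.017,0.0405,0],[0,0,0.117],0.0919],[[0.017,0.0405,0],[0,0,0.117],0.0919]]}}

```text
time: 7.85
ee_pos: [488.4, -209.8, 245.0]
tcp_rot: [0.0, 0.944, 0.331, 0.0]
ft_force: [-0.1, 0.1, -0.5]
gripper_width: 92.0
gripper_force: 0.0
```

Request:
{"method": "jog_arm", "body": {"plan": [[[0.017,0.0405,0],[0,0,0.117],0.0919],[[0.017,0.0405,0],[0,0,0.117],0.0919],[[0.017,0.0405,0],[0,0,0.117],0.0919],[[0.017,0.0405,0],[0,0,0.117],0.0919],[[0.017,0.0405,0],[0,0,0.117],0.0919]]}}

```text
time: 8.35
ee_pos: [573.3, -6.5, 244.5]
tcp_rot: [0.0, 0.808, 0.589, 0.0]
ft_force: [0.4, -0.1, 0.7]
gripper_width: 92.0
gripper_force: 0.0
```

Request:
{"method": "jog_arm", "body": {"plan": [[[0.017,0.0405,0],[0,0,0.117],0.0919],[[0.017,0.0405,0],[0,0,0.117],0.0919],[[0.017,0.0405,-0.04],[0,0,0.117],0.0919],[[0.017,0.0405,-0.04],[0,0,0.117],0.0919],[[0,0,0],[0,0,0],0.0919]]}}

```text
time: 8.85
ee_pos: [632.3, 144.6, 169.8]
tcp_rot: [-0.005, 0.649, 0.761, -0.003]
ft_force: [-1.0, -0.9, -1.0]
gripper_width: 91.8
gripper_force: 0.0
```

```bash
python3 - <<'E'
from h import *
import pickle
f=grab('wrist','w3.png'); pickle.dump(f,open('w3.pkl','wb'))
t=grab('top'); pickle.dump(t,open('t3.pkl','wb'))
a=cv2.cvtColor(t['img'],cv2.COLOR_RGB2BGR)[180:320,350:490]
a=cv2.resize(a,None,fx=2.5,fy=2.5,interpolation=cv2.INTER_CUBIC)
b=cv2.resize(cv2.imread('pics/w3.png'),None,fx=350/420,fy=350/420)[:, :450]
cv2.imwrite('pics/c4.png',np.hstack([a,b]))
E
```

```text
(no output)
```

View pics/c4.png

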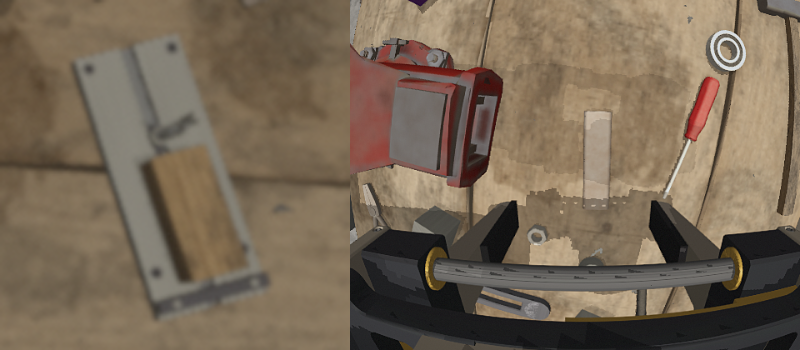

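```bash
python3 - <<'E'
from h import *
import pickle
f=pickle.load(open('w3.pkl','rb'))
g=cv2.GaussianBlur(f['img'],(3,3),0)
P=lambda u,v,z:plane(f,((u-350)*1.2,v*1.2),z,True).round(1)
print([P(*p,30) for p in [(585,111),(611,111),(609,207),(584,207)]])
print('vise',[[P(*p,z) for p in [(502,80),(473,187),(455,180)]] for z in (0,60,100)])
print('collar',P(596,259,20))
print(f['eye'],status.get_obs()['ee_pos'])
t=pickle.load(open('t3.pkl','rb'))
Q=lambda u,v,z:plane(t,(350+u/2.5-.3,180+v/2.5-.3),z).round(1)
print('wood on plate',[Q(*p,63) for p in [(145,163),(206,145),(243,262),(190,283)]])
E
```

```text
[array([621.7, 209.5]), array([648.7, 214.1]), array([665.9, 107.7]), array([637.7, 103.2])]
vise [[array([517.7, 232.6]), array([491.8,  93. ]), array([464.6,  98.1])], [array([537.4, 229.6]), array([516.4, 116.5]), array([494.3, 120.6])], [array([550.5, 227.7]), array([532.8, 132.1]), array([514.1, 135.6])]]
collar [665.1  29.9]
[622.04292481 217.12372434 317.82367251] [634.81193251 141.19899189 175.87203095]
wood on plate [array([ 485.8, -278.8]), array([ 508.4, -341.7]), array([ 391.7, -375.7]), array([ 367.8, -322.2])]
```

Request:
{"method": "jog_arm", "body": {"plan": [[[0,0,0],[0,0,0],0.055],[[0,0,0],[0,0,0],0.055],[[0,0,0],[0,0,0],0.055]]}}

```text
time: 9.25
ee_pos: [636.2, 139.8, 179.1]
tcp_rot: [0.001, 0.652, 0.759, 0.001]
ft_force: [-0.8, -0.5, -0.1]
gripper_width: 70.0
gripper_force: 0.0
```

Request:
{"method": "jog_arm", "body": {"plan": [[[0.007,0.0175,-0.02],[0,0,0],0.055],[[0,0,-0.045],[0,0,0],0.055],[[0,0,-0.045],[0,0,0],0.055],[[0,0,-0.03],[0,0,0],0.055],[[0,0,-0.014],[0,0,0],0.055]]}}

```text
time: 9.75
ee_pos: [640.2, 157.5, 22.1]
tcp_rot: [-0.002, 0.651, 0.759, -0.002]
ft_force: [-43.7, -6.6, 87.1]
gripper_width: 55.1
gripper_force: 43.7
```

Request:
{"method": "jog_arm", "body": {"plan": [[[0,0,0],[0,0,0],0.055],[[0,0,0],[0,0,0],0.02],[[0,0,0],[0,0,0],0.02],[[0,0,0],[0,0,0],0.02],[[0,0,0],[0,0,0],0.02]]}}

```text
time: 10.25
ee_pos: [643.0, 158.2, 24.0]
tcp_rot: [0.0, 0.651, 0.759, 0.0]
ft_force: [-0.4, -0.5, 2.1]
gripper_width: 30.0
gripper_force: 35.0
```

Request:
{"method": "jog_arm", "body": {"plan": [[[0,0,0.03],[0,0,0],0.02],[[0,0,0.05],[0,0,0],0.02],[[0,0,0.05],[0,0,0],0.02],[[0,0,0.05],[0,0,0],0.02],[[-0.0146,-0.0351,0.02],[0,0,-0.1005],0.02]]}}

```text
time: 10.75
ee_pos: [630.6, 125.9, 229.6]
tcp_rot: [0.003, 0.687, 0.726, 0.004]
ft_force: [0.5, -1.1, -2.3]
gripper_width: 29.6
gripper_force: 35.0
```

Request:
{"method": "jog_arm", "body": {"plan": [[[-0.0146,-0.0351,0],[0,0,-0.1005],0.02],[[-0.0146,-0.0351,0],[0,0,-0.1005],0.02],[[-0.0146,-0.0351,0],[0,0,-0.1005],0.02],[[-0.0146,-0.0351,0],[0,0,-0.1005],0.02],[[-0.0146,-0.0351,0],[0,0,-0.1005],0.02]]}}

```text
time: 11.25
ee_pos: [553.6, -53.4, 222.6]
tcp_rot: [-0.0, 0.848, 0.53, -0.0]
ft_force: [0.4, 0.5, -2.1]
gripper_width: 29.7
gripper_force: 35.0
```

Request:
{"method": "jog_arm", "body": {"plan": [[[-0.0146,-0.0351,0],[0,0,-0.1005],0.02],[[-0.0146,-0.0351,0],[0,0,-0.1005],0.02],[[-0.0146,-0.0351,0],[0,0,-0.1005],0.02],[[-0.0146,-0.0351,0],[0,0,-0.1005],0.02],[[-0.0146,-0.0351,0],[0,0,-0.1005],0.02]]}}

```text
time: 11.75
ee_pos: [480.7, -228.8, 222.7]
tcp_rot: [-0.0, 0.953, 0.302, -0.0]
ft_force: [0.5, 1.1, -3.0]
gripper_width: 29.6
gripper_force: 35.0
```

Request:
{"method": "jog_arm", "body": {"plan": [[[-0.0146,-0.0351,0],[0,0,-0.1005],0.02],[[-0.0146,-0.0351,0],[0,0,-0.1005],0.02],[[-0.0146,-0.0351,0],[0,0,-0.1005],0.02],[[0,0,0],[0,0,0],0.02],[[0,0,0],[0,0,0],0.02]]}}

```text
time: 12.25
ee_pos: [437.5, -333.2, 222.6]
tcp_rot: [-0.001, 0.988, 0.157, -0.0]
ft_force: [0.6, 0.5, -1.4]
gripper_width: 29.6
gripper_force: 35.0
```

Request:
{"method": "jog_arm", "body": {"plan": [[[0,0,0],[0,0,0],0.02],[[0,0,0],[0,0,0],0.02]]}}

```text
time: 12.45
ee_pos: [438.5, -331.9, 223.1]
tcp_rot: [-0.0, 0.987, 0.159, -0.0]
ft_force: [0.1, -0.2, -3.1]
gripper_width: 30.0
gripper_force: 35.0
```

```bash
python3 - <<'E'
from h import *
import pickle
f=grab('wrist','w4.png'); pickle.dump(f,open('w4.pkl','wb'))
o=status.get_obs();print(o['ee_pos'],o['tcp_rot'],f['eye'],2*np.arctan2(o['tcp_rot'][2],o['tcp_rot'][1]))
E
```

```text
[ 438.50631862 -332.01661906  223.1312908 ] [-1.90799621e-04  9.87329609e-01  1.58682723e-01 -3.55699757e-05] [ 508.57249099 -309.26049196  370.88362091] 0.3187126610109804
```

View pics/w4.png

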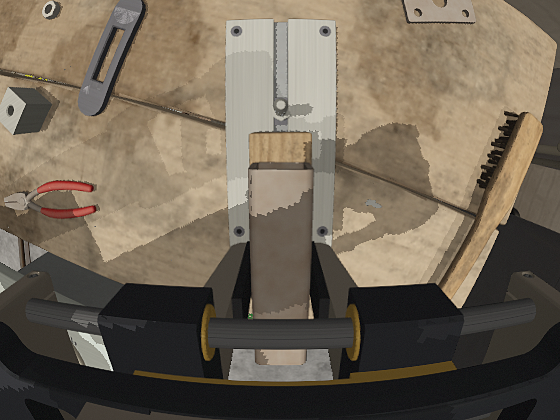

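```bash
python3 - <<'E'
from h import *
import pickle
f=pickle.load(open('w4.pkl','rb'))
s=np.array([521.9,-305.5]);a=.317;U=np.array([[np.cos(a),np.sin(a)],[-np.sin(a),np.cos(a)]])
def L(p,z): w=plane(f,p,z,True); return w.round(1),(U@(w-s)).round(1)
print('tip',L((281,104.5),133))
for p in [(226,19),(335,19),(237,31),(325,31),(239,231),(323,231),(226,215)]: print('plate',L(p,18))
for p in [(249,132),(312,132)]: print('wood',L(p,63))
for p in [(250,170),(311,170)]: print('off',L(p,229))
print('tcp',U@(np.array([438.5,-332])-s))
for p in [(130,0),(92,115),(79,105),(106,114),(139,13),(115,9),(135,14),(93,79),(107,82)]: print('strap',L(p,12))
E
```

```text
tip (array([ 522.2, -305.2]), array([0.4, 0.2]))
plate (array([ 604. , -215.4]), array([106.1,  60.1]))
plate (array([ 641.2, -328.1]), array([106.3, -58.7]))
plate (array([ 593.5, -231.8]), array([91. , 47.7]))
plate (array([ 623.3, -322.2]), array([ 91.2, -47.5]))
plate (array([ 379. , -301.7]), array([-134.6,   48.2]))
plate (array([ 409.3, -393.6]), array([-134.5,  -48.7]))
plate (array([ 392.7, -282.1]), array([-115.4,   62.5]))
wood (array([ 492.3, -283.5]), array([-21.3,  30.1]))
wood (array([ 510.8, -339.8]), array([-21.2, -29.1]))
off (array([ 485.2, -302.8]), array([-34.,  14.]))
off (array([ 493.6, -328.4]), array([-34. , -12.9]))
tcp [-87.5050943    0.81760137]
strap (array([607.3, -87.2]), array([149.1, 180.8]))
strap (array([458.5, -83.1]), array([  9.1, 231.1]))
strap (array([466.4, -59.4]), array([ 23.9, 251.1]))
strap (array([ 464.1, -103.3]), array([  8.2, 210.1]))
strap (array([ 592.3, -106.5]), array([128.9, 167.2]))
strap (array([593.1, -70.5]), array([140.9, 201.1]))
strap (array([ 590.3, -101.5]), array([128.6, 172.5]))
strap (array([501.8, -71.1]), array([ 54., 229.]))
strap (array([502., -93.]), array([ 47.3, 208.1]))
```

Request:
{"method": "jog_arm", "body": {"plan": [[[0.001,0,-0.045],[0,0,0],0.02],[[0,0,-0.045],[0,0,0],0.02],[[0,0,-0.03],[0,0,0],0.02],[[0,0,-0.01],[0,0,0],0.02],[[0,0,-0.001],[0,0,0],0.02]]}}

```text
time: 13.0
ee_pos: [438.8, -332.0, 91.3]
tcp_rot: [-0.001, 0.987, 0.158, -0.001]
ft_force: [0.1, 0.1, -2.2]
gripper_width: 29.8
gripper_force: 35.0
```

Request:
{"method": "jog_arm", "body": {"plan": [[[0,0,-0.001],[0,0,0],0.02],[[0,0,-0.001],[0,0,0],0.02],[[0,0,-0.001],[0,0,0],0.02],[[0,0,-0.001],[0,0,0],0.02],[[0,0,-0.001],[0,0,0],0.02]]}}

```text
time: 13.5
ee_pos: [439.3, -333.4, 87.7]
tcp_rot: [0.0, 0.987, 0.158, 0.0]
ft_force: [0.2, -1.1, -2.9]
gripper_width: 29.6
gripper_force: 35.0
```

Request:
{"method": "jog_arm", "body": {"plan": [[[0,0,0],[0,0,0],0.02],[[0,0,0],[0,0,0],0.02],[[0,0,0],[0,0,0],0.02]]}}

```text
time: 13.8
ee_pos: [439.1, -333.1, 87.3]
tcp_rot: [-0.0, 0.987, 0.158, -0.0]
ft_force: [-0.5, -0.1, -1.9]
gripper_width: 29.4
gripper_force: 35.0
```

Request:
{"method": "jog_arm", "body": {"plan": [[[0,0,-0.001],[0,0,0],0.02],[[0,0,0],[0,0,0],0.02],[[0,0,0],[0,0,0],0.02]]}}

```text
time: 14.1
ee_pos: [439.2, -333.2, 86.9]
tcp_rot: [0.0, 0.987, 0.158, 0.0]
ft_force: [-3.0, 2.6, 5.3]
gripper_width: 29.8
gripper_force: 35.0
```

Request:
{"method": "jog_arm", "body": {"plan": [[[0,0,0],[0,0,0],0.0919],[[0,0,0],[0,0,0],0.0919],[[0,0,0],[0,0,0],0.0919],[[0,0,0.05],[0,0,0],0.0919],[[0,0,0.05],[0,0,0],0.0919]]}}

```text
time: 14.6
ee_pos: [438.1, -332.0, 185.6]
tcp_rot: [-0.002, 0.987, 0.158, -0.001]
ft_force: [0.9, -0.3, -0.0]
gripper_width: 67.8
gripper_force: 0.0
```

Request:
{"method": "jog_arm", "body": {"plan": [[[0,0,0.05],[0,0,0],0.0919],[[0.0076,0.0473,0],[0,0,-0.01],0.0919],[[0.0076,0.0473,0],[0,0,-0.01],0.0919],[[0.0076,0.0473,0],[0,0,-0.01],0.0919],[[0.0076,0.0473,0],[0,0,-0.01],0.0919]]}}

```text
time: 15.1
ee_pos: [469.5, -142.3, 236.4]
tcp_rot: [0.0, 0.991, 0.137, 0.0]
ft_force: [1.3, 1.1, -0.0]
gripper_width: 91.9
gripper_force: 0.0
```

Request:
{"method": "jog_arm", "body": {"plan": [[[0.0076,0.0473,0],[0,0,-0.01],0.0919],[[0.0076,0.0473,0],[0,0,-0.01],0.0919],[[0.0076,0.0473,0],[0,0,-0.01],0.0919],[[0.0076,0.0473,0],[0,0,-0.01],0.0919],[[0.0076,0.0473,0],[0,0,-0.01],0.0919]]}}

```text
time: 15.6
ee_pos: [507.6, 94.6, 236.4]
tcp_rot: [0.0, 0.994, 0.113, 0.0]
ft_force: [1.2, -0.1, -0.5]
gripper_width: 91.9
gripper_force: 0.0
```

Request:
{"method": "jog_arm", "body": {"plan": [[[0.0076,0.0473,0],[0,0,-0.01],0.0919],[[0.0076,0.0473,0],[0,0,-0.01],0.0919],[[0.0076,0.0473,0],[0,0,-0.01],0.0919],[[0.0076,0.0473,0],[0,0,-0.01],0.0919],[[0.0076,0.0473,0],[0,0,-0.01],0.0919]]}}

```text
time: 16.1
ee_pos: [545.5, 331.2, 236.1]
tcp_rot: [-0.0, 0.996, 0.088, 0.0]
ft_force: [1.2, -0.4, 0.9]
gripper_width: 92.0
gripper_force: 0.0
```

Request:
{"method": "jog_arm", "body": {"plan": [[[0.0076,0.0473,0],[0,0,-0.01],0.0919],[[0.0076,0.0473,0],[0,0,0],0.0919],[[0,0,0],[0,0,0],0.0919],[[0,0,0],[0,0,0],0.0919],[[0,0,0],[0,0,0],0.0919]]}}

```text
time: 16.6
ee_pos: [560.8, 422.8, 236.3]
tcp_rot: [0.0, 0.997, 0.083, 0.0]
ft_force: [-0.4, -0.4, -0.2]
gripper_width: 91.9
gripper_force: 0.0
```

```bash
python3 - <<'E'
from h import *
import pickle
f=grab('wrist','w5.png'); pickle.dump(f,open('w5.pkl','wb'))
t=grab('top','t5.png'); pickle.dump(t,open('t5.pkl','wb'))
o=status.get_obs();print(o['ee_pos'],o['tcp_rot'],f['eye'],2*np.arctan2(o['tcp_rot'][2],o['tcp_rot'][1]))
a=cv2.resize(cv2.imread('pics/t5.png')[180:320,350:490],None,fx=2.5,fy=2.5,interpolation=cv2.INTER_CUBIC)
b=cv2.resize(cv2.imread('pics/w5.png'),None,fx=350/420,fy=350/420)[:, :450]
cv2.imwrite('pics/c5.png',np.hstack([a,b]))
E
```

```text
[561.0104775  422.43224082 236.86730935] [3.87679760e-06 9.96587645e-01 8.25407601e-02 2.96951413e-04] [633.60234777 434.66825    384.11282733] 0.16526955403922045
```

View pics/c5.png

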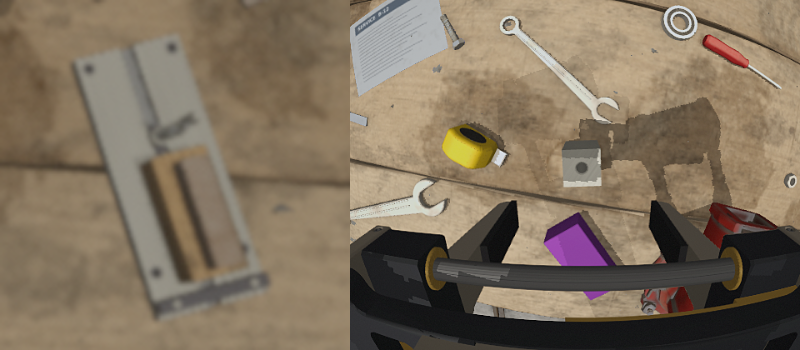

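```bash
python3 - <<'E'
from h import *
import pickle
f=pickle.load(open('w5.pkl','rb'))
P=lambda u,v,z:plane(f,((u-350)*1.2,v*1.2),z,True).round(1)
print('riser',P(582,168,75),[P(*p,75) for p in [(562,150),(601,149),(603,187),(564,188)]],'rule',P(500,158,10))
E
```

```text
riser [559.1 423.9] [array([576.5, 450.3]), array([585.1, 405.9]), array([540.1, 395.2]), array([531.2, 441.2])] rule [538.9 541.8]
```

Request:
{"method": "jog_arm", "body": {"plan": [[[-0.002,0.0015,-0.045],[0,0,0.035],0.0919],[[0,0,-0.045],[0,0,0],0.0919],[[0,0,-0.045],[0,0,0],0.0919],[[0,0,-0.035],[0,0,0],0.0919],[[0,0,-0.015],[0,0,0],0.0919]]}}

```text
time: 17.2
ee_pos: [556.5, 422.8, 47.2]
tcp_rot: [0.001, 0.995, 0.1, -0.003]
ft_force: [-0.2, 0.3, -0.5]
gripper_width: 92.0
gripper_force: 0.0
```

Request:
{"method": "jog_arm", "body": {"plan": [[[0,0,-0.006],[0,0,0],0.0919],[[0,0,0],[0,0,0],0.04],[[0,0,0],[0,0,0],0.035],[[0,0,0],[0,0,0],0.035],[[0,0,0],[0,0,0],0.035]], "squeeze": 45}}

```text
time: 17.7
ee_pos: [559.6, 425.7, 47.0]
tcp_rot: [-0.001, 0.995, 0.101, 0.001]
ft_force: [0.6, 0.2, -0.4]
gripper_width: 62.1
gripper_force: 0.0
```

Request:
{"method": "jog_arm", "body": {"plan": [[[0,0,0],[0,0,0],0.035],[[0,0,0],[0,0,0],0.035],[[0,0,0],[0,0,0],0.035]]}}

```text
time: 18.0
ee_pos: [558.8, 425.2, 45.6]
tcp_rot: [0.0, 0.995, 0.101, 0.0]
ft_force: [-0.3, -1.7, 2.5]
gripper_width: 44.7
gripper_force: 45.0
```

Request:
{"method": "jog_arm", "body": {"plan": [[[0,0,0.03],[0,0,0],0.035],[[0,0,0.05],[0,0,0],0.035],[[0,0,0.05],[0,0,0],0.035],[[0,0,0.05],[0,0,0],0.035],[[0,0,0.03],[0,0,0],0.035]]}}

```text
time: 18.5
ee_pos: [559.5, 425.7, 259.8]
tcp_rot: [-0.001, 0.995, 0.101, 0.002]
ft_force: [1.3, 0.1, -2.4]
gripper_width: 44.4
gripper_force: 45.0
```

Request:
{"method": "jog_arm", "body": {"plan": [[[0.00135,-0.0475,0],[0,0,0.0077],0.035],[[0.00135,-0.0475,0],[0,0,0.0077],0.035],[[0.00135,-0.0475,0],[0,0,0.0077],0.035],[[0.00135,-0.0475,0],[0,0,0.0077],0.035],[[0.00135,-0.0475,0],[0,0,0.0077],0.035]]}}

```text
time: 19.0
ee_pos: [564.5, 185.9, 254.2]
tcp_rot: [0.0, 0.993, 0.12, -0.001]
ft_force: [1.4, -0.4, -2.7]
gripper_width: 45.1
gripper_force: 45.0
```

Request:
{"method": "jog_arm", "body": {"plan": [[[0.00135,-0.0475,0],[0,0,0.0077],0.035],[[0.00135,-0.0475,0],[0,0,0.0077],0.035],[[0.00135,-0.0475,0],[0,0,0.0077],0.035],[[0.00135,-0.0475,0],[0,0,0.0077],0.035],[[0.00135,-0.0475,0],[0,0,0.0077],0.035]]}}

```text
time: 19.5
ee_pos: [571.3, -51.5, 254.3]
tcp_rot: [-0.0, 0.99, 0.139, -0.001]
ft_force: [0.7, -0.0, -3.5]
gripper_width: 44.7
gripper_force: 45.0
```

Request:
{"method": "jog_arm", "body": {"plan": [[[0.00135,-0.0475,0],[0,0,0.0077],0.035],[[0.00135,-0.0475,0],[0,0,0.0077],0.035],[[0.00135,-0.0475,0],[0,0,0.0077],0.035],[[0.00135,-0.0475,0],[0,0,0.0077],0.035],[[0.00135,-0.0475,0],[0,0,0.0077],0.035]]}}

```text
time: 20.0
ee_pos: [578.2, -288.9, 254.1]
tcp_rot: [-0.001, 0.987, 0.158, -0.001]
ft_force: [1.3, 0.4, -2.1]
gripper_width: 44.9
gripper_force: 45.0
```

Request:
{"method": "jog_arm", "body": {"plan": [[[0,0,0],[0,0,0],0.035],[[0,0,0],[0,0,0],0.035],[[0,0,0],[0,0,0],0.035],[[0,0,0],[0,0,0],0.035]]}}

```text
time: 20.4
ee_pos: [579.1, -285.7, 255.1]
tcp_rot: [-0.0, 0.987, 0.159, -0.0]
ft_force: [0.4, -1.1, -3.9]
gripper_width: 44.8
gripper_force: 45.0
```

```bash
python3 - <<'E'
from h import *
import pickle
f=grab('wrist','w6.png'); pickle.dump(f,open('w6.pkl','wb'))
o=status.get_obs();print(o['ee_pos'],o['tcp_rot'],f['eye'],2*np.arctan2(o['tcp_rot'][2],o['tcp_rot'][1]))
E
```

```text
[ 579.13398687 -285.80436389  255.27465947] [-1.66778052e-04  9.87297510e-01  1.58882334e-01 -5.03449790e-05] [ 649.18843781 -263.01393132  402.89167606] 0.31911701310869195
```

View pics/w6.png

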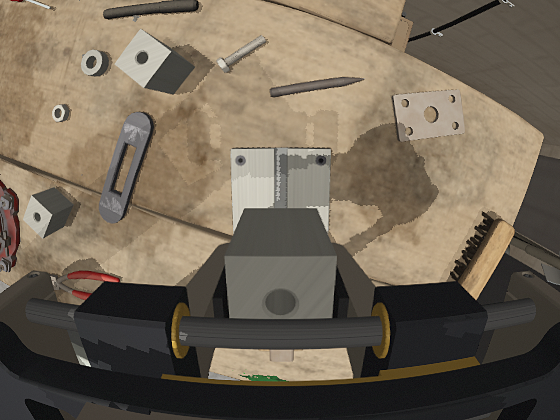

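```bash
python3 - <<'E'
from h import *
import pickle
f=pickle.load(open('w6.pkl','rb'))
s=np.array([522.1,-305.4]);a=.317;U=np.array([[np.cos(a),np.sin(a)],[-np.sin(a),np.cos(a)]])
def L(p,z): w=plane(f,p,z,True); return w.round(1),(U@(w-s)).round(1)
print('riser',L((280.5,302),284.7),[L(p,284.7)[1] for p in [(225,257),(336,256)]])
for p in [(232,149),(330,149)]: print('plate',L(p,18))
for p in [(139,112),(111,222),(100,213),(125,212),(155,122),(122,115),(113,193),(123,194),(131,142),(139,143)]: print('strap',L(p,12)[0])
print('collar',L((94,62),20)[0],[L(p,20)[0] for p in [(81,60),(108,63)]])
E
```

```text
riser (array([ 580.7, -285.6]), array([61.9,  0.5])) [array([82.5, 22.7]), array([ 83. , -21.6])]
plate (array([ 603.4, -217.5]), array([104.6,  58.2]))
plate (array([ 639.9, -328.1]), array([104.9, -58.3]))
strap [614.3 -86.5]
strap [458.5 -78.3]
strap [465.6 -58.5]
strap [480.  -97.4]
strap [ 607.5 -111.9]
strap [604.9 -63.2]
strap [500.3 -74.2]
strap [503.7 -89.7]
strap [574.3 -85.7]
strap [576.1 -97.3]
collar [664.1  -2.8] [array([663.4,  20. ]), array([666.4, -25.5])]
```

Request:
{"method": "jog_arm", "body": {"plan": [[[0,-0.0008,-0.045],[0,0,0],0.035],[[0,0,-0.045],[0,0,0],0.035],[[0,0,-0.045],[0,0,0],0.035],[[0,0,-0.03],[0,0,0],0.035],[[0,0,-0.01],[0,0,0],0.035]]}}

```text
time: 20.95
ee_pos: [576.7, -285.3, 75.9]
tcp_rot: [-0.003, 0.987, 0.159, -0.003]
ft_force: [-0.9, 0.8, -3.0]
gripper_width: 44.7
gripper_force: 45.0
```

Request:
{"method": "jog_arm", "body": {"plan": [[[0,0,-0.008],[0,0,0],0.035],[[0,0,-0.002],[0,0,0],0.035],[[0,0,-0.001],[0,0,0],0.035],[[0,0,-0.001],[0,0,0],0.035],[[0,0,-0.001],[0,0,0],0.035]]}}

```text
time: 21.45
ee_pos: [579.6, -288.7, 68.6]
tcp_rot: [0.001, 0.987, 0.158, 0.001]
ft_force: [-0.2, -0.5, -3.6]
gripper_width: 44.8
gripper_force: 45.0
```

Request:
{"method": "jog_arm", "body": {"plan": [[[0,0,0],[0,0,0],0.035],[[0,0,0],[0,0,0],0.035]]}}

```text
time: 21.65
ee_pos: [579.0, -288.2, 67.6]
tcp_rot: [0.0, 0.987, 0.158, 0.0]
ft_force: [0.4, -0.5, -2.8]
gripper_width: 44.7
gripper_force: 45.0
```

Request:
{"method": "jog_arm", "body": {"plan": [[[-0.0003,0.0012,-0.001],[0,0,0],0.035],[[0,0,-0.001],[0,0,0],0.035],[[0,0,-0.001],[0,0,0],0.035],[[0,0,0],[0,0,0],0.035],[[0,0,0],[0,0,0],0.035]]}}

```text
time: 22.15
ee_pos: [578.6, -286.9, 64.2]
tcp_rot: [-0.0, 0.987, 0.158, -0.0]
ft_force: [-0.3, -0.3, -2.6]
gripper_width: 44.8
gripper_force: 45.0
```

Request:
{"method": "jog_arm", "body": {"plan": [[[0,0,-0.0007],[0,0,0],0.035],[[0,0,0],[0,0,0],0.035],[[0,0,0],[0,0,0],0.035]]}}

```text
time: 22.45
ee_pos: [578.6, -286.9, 63.5]
tcp_rot: [-0.0, 0.987, 0.158, -0.0]
ft_force: [-0.4, 0.4, -2.9]
gripper_width: 45.0
gripper_force: 45.0
```

Request:
{"method": "jog_arm", "body": {"plan": [[[0,0,-0.0008],[0,0,0],0.035],[[0,0,0],[0,0,0],0.035],[[0,0,0],[0,0,0],0.035]]}}

```text
time: 22.75
ee_pos: [578.7, -286.9, 63.5]
tcp_rot: [0.0, 0.987, 0.158, -0.0]
ft_force: [-3.2, 2.0, 5.6]
gripper_width: 45.1
gripper_force: 45.0
```

Request:
{"method": "jog_arm", "body": {"plan": [[[0,0,0],[0,0,0],0.0919],[[0,0,0],[0,0,0],0.0919],[[0,0,0],[0,0,0],0.0919],[[0,0,0.05],[0,0,0],0.0919],[[0,0,0.05],[0,0,0],0.0919]]}}

```text
time: 23.25
ee_pos: [577.4, -286.1, 161.7]
tcp_rot: [-0.002, 0.987, 0.158, -0.002]
ft_force: [1.1, -1.5, 0.3]
gripper_width: 82.4
gripper_force: 0.0
```

Request:
{"method": "jog_arm", "body": {"plan": [[[0,0,0.04],[0,0,0],0.0919],[[-0.007,0.034,0],[0,0,-0.066],0.0919],[[-0.007,0.034,0],[0,0,-0.066],0.0919],[[-0.007,0.034,0],[0,0,-0.066],0.0919],[[-0.007,0.034,0],[0,0,-0.066],0.0919]]}}

```text
time: 23.75
ee_pos: [550.3, -149.8, 202.8]
tcp_rot: [0.0, 1.0, 0.025, 0.0]
ft_force: [-0.0, -0.1, -0.4]
gripper_width: 92.1
gripper_force: 0.0
```

Request:
{"method": "jog_arm", "body": {"plan": [[[-0.007,0.034,0],[0,0,-0.066],0.07],[[-0.007,0.034,0],[0,0,-0.066],0.07],[[0,0,0],[0,0,0],0.07],[[0,0,0],[0,0,0],0.07],[[0,0,0],[0,0,0],0.07]]}}

```text
time: 24.25
ee_pos: [537.0, -83.9, 202.9]
tcp_rot: [0.0, 0.999, -0.039, 0.0]
ft_force: [-0.4, -0.3, 0.0]
gripper_width: 70.1
gripper_force: 0.0
```

```bash
python3 - <<'E'
from h import *
import pickle
f=grab('wrist','w7.png'); pickle.dump(f,open('w7.pkl','wb'))
o=status.get_obs();print(o['ee_pos'],o['tcp_rot'],f['eye'],2*np.arctan2(o['tcp_rot'][2],o['tcp_rot'][1]))
E
```

```text
[536.95837232 -84.07780641 202.84394641] [ 2.27418534e-04  9.99209787e-01 -3.97454293e-02  2.26286228e-04] [610.46393898 -90.05810137 350.75319479] -0.07951180613400405
```

View pics/w7.png

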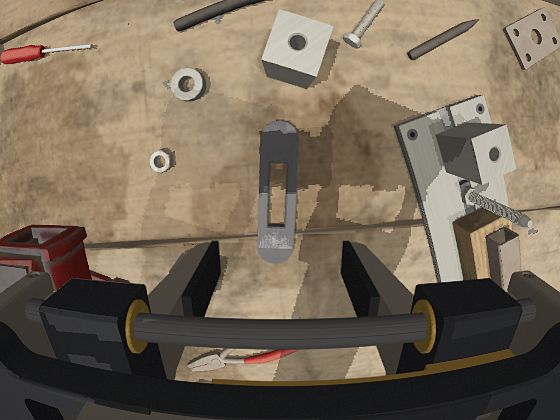

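```bash
python3 - <<'E'
from h import *
import pickle
f=pickle.load(open('w7.pkl','rb'))
for n,p,z in [('far',(279.5,120.5),12),('near',(275,264),12),('L1',(260,150),12),('R1',(298,150),12),('L2',(257.5,235),12),('R2',(296,235),12),('slotfar',(279,163),12),('slotnear',(276.5,227),12),('col',(187,83),20),('cl',(170,84),20),('cr',(206,83),20),('ct',(188,66),20),('cb',(187,101),20),('bore',(186.5,84.5),20),('rA',(297.5,42),95)]: print(n,plane(f,p,z,True).round(1))
E
```

```text
far [614.3 -89.8]
near [456. -72.]
L1 [585.3 -67.1]
R1 [ 582.1 -106.5]
L2 [492.6 -55.6]
R2 [489.3 -98.1]
slotfar [570.  -85.7]
slotnear [500.3 -77.4]
col [663.6   1.5]
cl [665.5  20.2]
cr [660.6 -18.5]
ct [681.6  -0.9]
cb [644.6   3.2]
bore [662.1   2.2]
rA [ 675.3 -108.8]
```

Request:
{"method": "jog_arm", "body": {"plan": [[[-0.0017,0.0025,-0.045],[0,0,-0.032],0.07],[[0,0,-0.045],[0,0,0],0.07],[[0,0,-0.045],[0,0,0],0.07],[[0,0,-0.025],[0,0,0],0.07],[[0,0,-0.008],[0,0,0],0.07]]}}

```text
time: 24.8
ee_pos: [532.5, -80.5, 31.3]
tcp_rot: [-0.001, 0.998, -0.056, -0.003]
ft_force: [-0.7, 0.2, 0.5]
gripper_width: 69.7
gripper_force: 0.0
```

Request:
{"method": "jog_arm", "body": {"plan": [[[0,0,-0.003],[0,0,0],0.07],[[0,0,-0.003],[0,0,0],0.07],[[0,0,-0.003],[0,0,0],0.07],[[0,0,-0.001],[0,0,0],0.07],[[0,0,0],[0,0,0],0.07]], "squeeze": 35}}

```text
time: 25.3
ee_pos: [535.4, -80.6, 25.4]
tcp_rot: [0.0, 0.998, -0.055, 0.001]
ft_force: [0.1, 0.7, 0.4]
gripper_width: 70.0
gripper_force: 0.0
```

Request:
{"method": "jog_arm", "body": {"plan": [[[0,0,0],[0,0,0],0.07],[[0,0,0],[0,0,0],0.07]]}}

```text
time: 25.5
ee_pos: [535.1, -80.4, 25.1]
tcp_rot: [0.0, 0.998, -0.055, 0.0]
ft_force: [-0.2, 0.2, 0.9]
gripper_width: 70.2
gripper_force: 0.0
```

Request:
{"method": "jog_arm", "body": {"plan": [[[0,0,-0.001],[0,0,0],0.03],[[0,0,0],[0,0,0],0.03],[[0,0,0],[0,0,0],0.03],[[0,0,0],[0,0,0],0.03],[[0,0,0],[0,0,0],0.03]], "squeeze": 50}}

```text
time: 26.0
ee_pos: [534.9, -80.4, 23.8]
tcp_rot: [-0.0, 0.998, -0.055, -0.0]
ft_force: [-0.1, 0.4, -0.5]
gripper_width: 39.3
gripper_force: 50.0
```

Request:
{"method": "jog_arm", "body": {"plan": [[[0,0,0.01],[0,0,0],0.03],[[0,0,0.03],[0,0,0],0.03],[[0,0,0.05],[0,0,0],0.03],[[0,0,0.05],[0,0,0],0.03],[[0,0,0.05],[0,0,0],0.03]]}}

```text
time: 26.5
ee_pos: [534.0, -80.0, 215.5]
tcp_rot: [-0.0, 0.998, -0.055, -0.001]
ft_force: [0.6, 0.1, -3.3]
gripper_width: 39.5
gripper_force: 50.0
```

Request:
{"method": "jog_arm", "body": {"plan": [[[-0.0021,-0.0375,0],[0,0,0.0712],0.03],[[-0.0021,-0.0375,0],[0,0,0.0712],0.03],[[-0.0021,-0.0375,0],[0,0,0.0712],0.03],[[-0.0021,-0.0375,0],[0,0,0.0712],0.03],[[-0.0021,-0.0375,0],[0,0,0.0712],0.03]]}}

```text
time: 27.0
ee_pos: [523.6, -268.9, 213.6]
tcp_rot: [-0.0, 0.992, 0.124, -0.0]
ft_force: [-0.4, 0.1, -4.4]
gripper_width: 39.5
gripper_force: 50.0
```

Request:
{"method": "jog_arm", "body": {"plan": [[[-0.0021,-0.0375,0],[0,0,0.0712],0.03],[[0,0,0],[0,0,0],0.03],[[0,0,0],[0,0,0],0.03],[[0,0,0],[0,0,0],0.03],[[0,0,0],[0,0,0],0.03]]}}

```text
time: 27.5
ee_pos: [522.4, -304.0, 213.7]
tcp_rot: [-0.0, 0.987, 0.158, -0.0]
ft_force: [0.3, -0.4, -4.1]
gripper_width: 39.0
gripper_force: 50.0
```

```bash
python3 - <<'E'
from h import *
import pickle
f=grab('wrist','w8.png'); pickle.dump(f,open('w8.pkl','wb'))
o=status.get_obs();print(o['ee_pos'],o['tcp_rot'],f['eye'],2*np.arctan2(o['tcp_rot'][2],o['tcp_rot'][1]))
E
```

```text
[ 522.48580559 -304.14074056  213.7693945 ] [-2.17283757e-04  9.87401627e-01  1.58233920e-01 -7.57060704e-05] [ 592.56575714 -281.45042542  361.49490336] 0.31780357196988207
```

View pics/w8.png

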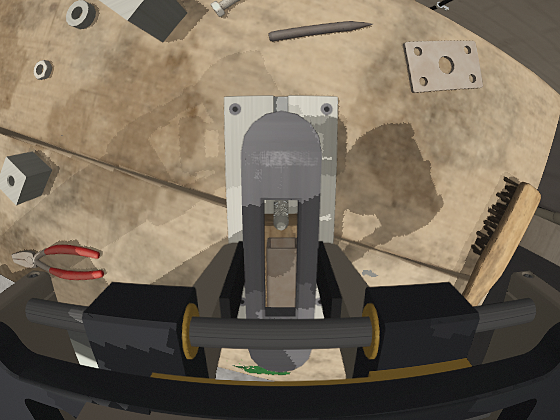

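```bash
python3 - <<'E'
from h import *
import pickle
f=pickle.load(open('w8.pkl','rb'))
s=np.array([522.1,-305.4]);a=.317;U=np.array([[np.cos(a),np.sin(a)],[-np.sin(a),np.cos(a)]])
L=lambda p,z:(U@(plane(f,p,z,True)-s)).round(1)
print('tip',L((281,227),133)); print('plate',L((224,97),18),L((337,97),18))
for p in [(282,110),(280,371),(263,198),(299,198),(243,160),(321,160),(244,300),(319,300),(264,307),(298,307)]: print(p,L(p,202))
print('tcp',U@(np.array([522.48,-304.14])-s))
E
```

```text
tip [-0.5  0.4]
plate [104.1  60. ] [104.1 -58.5]
(282, 110) [81.2  0.1]
(280, 371) [-77.1   1. ]
(263, 198) [37.4  9.6]
(299, 198) [37.4 -8.6]
(243, 160) [56.7 19.3]
(321, 160) [ 56.8 -19.2]
(244, 300) [-21.8  21.5]
(319, 300) [-21.8 -21.1]
(264, 307) [-26.3  10.2]
(298, 307) [-26.3  -9.3]
tcp [0.75383042 1.07876768]
```

Request:
{"method": "jog_arm", "body": {"plan": [[[-0.0019,-0.0006,-0.03],[0,0,0],0.03],[[0,0,-0.03],[0,0,0],0.03],[[0,0,-0.02],[0,0,0],0.03],[[0,0,-0.008],[0,0,0],0.03],[[0,0,-0.003],[0,0,0],0.03]]}}

```text
time: 28.05
ee_pos: [520.3, -305.2, 122.1]
tcp_rot: [-0.001, 0.987, 0.158, -0.0]
ft_force: [0.5, -0.1, -3.9]
gripper_width: 39.5
gripper_force: 50.0
```

Request:
{"method": "jog_arm", "body": {"plan": [[[0,0,-0.001],[0,0,0],0.03],[[0,0,-0.001],[0,0,0],0.03],[[0,0,-0.001],[0,0,0],0.03],[[0,0,0],[0,0,0],0.03],[[0,0,0],[0,0,0],0.03]]}}

```text
time: 28.55
ee_pos: [520.5, -306.2, 120.2]
tcp_rot: [0.0, 0.988, 0.158, 0.0]
ft_force: [0.1, 0.2, -3.9]
gripper_width: 39.4
gripper_force: 50.0
```

Request:
{"method": "jog_arm", "body": {"plan": [[[0.0003,0.0006,-0.001],[0,0,0],0.03],[[0,0,-0.001],[0,0,0],0.03],[[0,0,-0.0005],[0,0,0],0.03],[[0,0,0],[0,0,0],0.03],[[0,0,0],[0,0,0],0.03]]}}

```text
time: 29.05
ee_pos: [520.7, -305.4, 117.2]
tcp_rot: [-0.0, 0.988, 0.158, -0.0]
ft_force: [0.3, 0.4, -4.5]
gripper_width: 39.4
gripper_force: 50.0
```

Request:
{"method": "jog_arm", "body": {"plan": [[[0,0,-0.0006],[0,0,0],0.03],[[0,0,0],[0,0,0],0.03],[[0,0,0],[0,0,0],0.03]]}}

```text
time: 29.35
ee_pos: [520.8, -305.5, 116.8]
tcp_rot: [0.0, 0.988, 0.158, 0.0]
ft_force: [0.3, 0.2, -3.6]
gripper_width: 39.3
gripper_force: 50.0
```

Request:
{"method": "jog_arm", "body": {"plan": [[[0,0,-0.0008],[0,0,0],0.03],[[0,0,0],[0,0,0],0.03],[[0,0,0],[0,0,0],0.03]]}}

```text
time: 29.65
ee_pos: [520.8, -305.5, 116.7]
tcp_rot: [0.0, 0.987, 0.158, 0.0]
ft_force: [-2.7, 2.0, 5.6]
gripper_width: 39.3
gripper_force: 50.0
```

Request:
{"method": "jog_arm", "body": {"plan": [[[0,0,0],[0,0,0],0.065],[[0,0,0],[0,0,0],0.065],[[0,0,0],[0,0,0],0.065],[[0,0,0.04],[0,0,0],0.065],[[0,0,0.05],[0,0,0],0.065]]}}

```text
time: 30.15
ee_pos: [519.2, -304.1, 203.7]
tcp_rot: [-0.003, 0.988, 0.158, -0.002]
ft_force: [0.3, -1.4, 0.4]
gripper_width: 65.0
gripper_force: 0.0
```

Request:
{"method": "jog_arm", "body": {"plan": [[[0.0178,0.0384,0.01],[0,0,0],0.065],[[0.0178,0.0384,0],[0,0,0],0.065],[[0.0178,0.0384,0],[0,0,0],0.065],[[0.0178,0.0384,0],[0,0,0],0.065],[[0.0178,0.0384,0],[0,0,0],0.065]]}}

```text
time: 30.65
ee_pos: [610.4, -111.9, 215.9]
tcp_rot: [0.0, 0.988, 0.157, 0.0]
ft_force: [-0.2, -0.4, 0.0]
gripper_width: 65.1
gripper_force: 0.0
```

Request:
{"method": "jog_arm", "body": {"plan": [[[0.0178,0.0384,0],[0,0,0],0.065],[[0.0178,0.0384,0],[0,0,0],0.065],[[0.0178,0.0384,0],[0,0,0],0.065],[[0,0,0],[0,0,0],0.065],[[0,0,0],[0,0,0],0.065]]}}

```text
time: 31.15
ee_pos: [663.2, 2.3, 215.4]
tcp_rot: [0.0, 0.987, 0.158, -0.0]
ft_force: [0.0, -0.1, -1.1]
gripper_width: 64.8
gripper_force: 0.0
```

Request:
{"method": "jog_arm", "body": {"plan": [[[0,0,0],[0,0,0],0.065],[[0,0,0],[0,0,0],0.065]]}}

```text
time: 31.35
ee_pos: [662.8, 0.3, 215.9]
tcp_rot: [0.0, 0.988, 0.157, -0.0]
ft_force: [0.5, -0.1, 1.3]
gripper_width: 65.0
gripper_force: 0.0
```

```bash
python3 - <<'E'
from h import *
import pickle
f=grab('wrist','w9.png'); pickle.dump(f,open('w9.pkl','wb'))
t=grab('top','t9.png'); sc=grab('scene','s9.png')
o=status.get_obs();print(o['ee_pos'],o['tcp_rot'],f['eye'],2*np.arctan2(o['tcp_rot'][2],o['tcp_rot'][1]))
a=cv2.resize(cv2.imread('pics/t9.png')[190:310,370:470],None,fx=2.916,fy=2.916,interpolation=cv2.INTER_CUBIC)
b=cv2.resize(cv2.imread('pics/w9.png'),None,fx=350/420,fy=350/420)
cv2.imwrite('pics/c9.png',np.hstack([a[:350,:290],b]))
E
```

```text
[662.92737592   0.70821854 215.96229269] [4.29236146e-05 9.87621564e-01 1.56855490e-01 2.68439693e-05] [733.00158519  22.81929255 363.68286343] 0.315011840079618
```

View pics/c9.png

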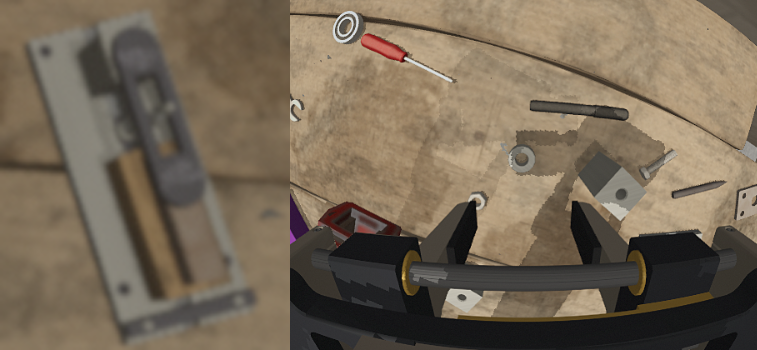

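```bash
python3 - <<'E'
from h import *
import pickle
f=pickle.load(open('w9.pkl','rb'))
im=f['img'][160:220,250:320]; 
P=lambda u,v,z:plane(f,((u-290)*1.2,v*1.2),z,True).round(1)
print([P(*p,20) for p in [(522,159),(509,159),(536,159),(522,145),(522,173)]])
E
```

```text
[array([664.2,   2.5]), array([659. ,  18.5]), array([669.8, -14.8]), array([681.7,   8.1]), array([646.4,  -3.3])]
```

Request:
{"method": "jog_arm", "body": {"plan": [[[0,0,0],[0,0,0.139],0.065],[[0,0,0],[0,0,0.139],0.065],[[0,0,0],[0,0,0.139],0.065],[[0,0,0],[0,0,0.139],0.065],[[0,0,0],[0,0,0.139],0.065]]}}

```text
time: 32.0
ee_pos: [663.0, 1.2, 216.0]
tcp_rot: [0.0, 0.874, 0.487, 0.0]
ft_force: [0.3, 0.2, -0.8]
gripper_width: 64.6
gripper_force: 0.0
```

Request:
{"method": "jog_arm", "body": {"plan": [[[0,0,-0.02],[0,0,0.139],0.065],[[0,0,-0.02],[0,0,0.139],0.065],[[0,0,-0.02],[0,0,0.139],0.065],[[0,0,0],[0,0,0.139],0.065],[[0,0,0],[0,0,0],0.065]]}}

```text
time: 32.5
ee_pos: [662.5, 1.4, 155.0]
tcp_rot: [-0.001, 0.708, 0.706, -0.0]
ft_force: [-0.0, 0.1, 0.2]
gripper_width: 64.9
gripper_force: 0.0
```

Request:
{"method": "jog_arm", "body": {"plan": [[[0,0,0],[0,0,0],0.065],[[0,0,0],[0,0,0],0.065],[[0,0,0],[0,0,0],0.065]]}}

```text
time: 32.8
ee_pos: [663.5, 1.6, 156.6]
tcp_rot: [0.001, 0.709, 0.705, 0.0]
ft_force: [-0.5, 0.6, 0.6]
gripper_width: 65.6
gripper_force: 0.0
```

```bash
python3 - <<'E'
from h import *
import pickle
f=grab('wrist','w10.png'); pickle.dump(f,open('w10.pkl','wb'))
o=status.get_obs();print(o['ee_pos'],o['tcp_rot'],2*np.arctan2(o['tcp_rot'][2],o['tcp_rot'][1]))
g=cv2.GaussianBlur(cv2.cvtColor(f['img'],cv2.COLOR_RGB2HSV),(3,3),0)
m=((g[...,1]<45)&(g[...,2]>60)).astype(np.uint8)
cs,_=cv2.findContours(m,cv2.RETR_EXTERNAL,cv2.CHAIN_APPROX_SIMPLE)
for c in cs:
    A=cv2.contourArea(c); (x,y),r=cv2.minEnclosingCircle(c)
    if 300<A<4000 and y<260:
        print(round(A),round(x),round(y),round(r,1),plane(f,(x,y),20,True).round(1),plane(f,(x-r,y),20,True).round(1),plane(f,(x+r,y),20,True).round(1))
E
```

```text
[663.4111386    1.70254782 156.47106117] [4.04195897e-04 7.08680583e-01 7.05529288e-01 3.03424848e-04] 1.5663397186760604
305 360 212 21.0 [736.9  -3.8] [716.9  -3.6] [757.5  -3.9]
1252 282 194 29.2 [664.7  13.4] [638.5  13.6] [690.9  13.3]
3192 64 187 38.1 [437.4  24.3] [377.6  26.6] [487.4  22.7]
528 196 159 14.4 [588.7  46.2] [575.1  46.6] [602.1  45.8]
412 38 24 44.3 [403.4 207.6] [321.3 231.5] [467.1 191.5]
984 22 14 26.8 [376.5 226.3] [324.3 242.6] [420.5 213.7]
```

Request:
{"method": "jog_arm", "body": {"plan": [[[0,0,-0.045],[0,0,0],0.065],[[0,0,-0.04],[0,0,0],0.065],[[0,0,-0.025],[0,0,0],0.065],[[0,0,-0.01],[0,0,0],0.065],[[0,0,-0.004],[0,0,0],0.065]]}}

```text
time: 33.35
ee_pos: [662.7, 1.9, 31.2]
tcp_rot: [-0.0, 0.708, 0.706, -0.0]
ft_force: [-0.3, 0.5, -0.2]
gripper_width: 64.9
gripper_force: 0.0
```

Request:
{"method": "jog_arm", "body": {"plan": [[[0,0,-0.003],[0,0,0],0.065],[[0,0,-0.002],[0,0,0],0.065],[[0,0,-0.001],[0,0,0],0.065],[[0,0,0],[0,0,0],0.065],[[0,0,0],[0,0,0],0.065]]}}

```text
time: 33.85
ee_pos: [663.5, 1.7, 26.5]
tcp_rot: [0.0, 0.708, 0.706, 0.0]
ft_force: [-0.8, 0.7, 0.4]
gripper_width: 64.9
gripper_force: 0.0
```

Request:
{"method": "jog_arm", "body": {"plan": [[[0,0,-0.0005],[0,0,0],0.025],[[0,0,0],[0,0,0],0.025],[[0,0,0],[0,0,0],0.025],[[0,0,0],[0,0,0],0.025],[[0,0,0],[0,0,0],0.025]], "squeeze": 25}}

```text
time: 34.35
ee_pos: [663.2, 1.8, 25.4]
tcp_rot: [0.0, 0.708, 0.706, 0.0]
ft_force: [-0.1, -0.2, -0.3]
gripper_width: 35.5
gripper_force: 25.0
```

Request:
{"method": "jog_arm", "body": {"plan": [[[0,0,0.03],[0,0,0],0.025],[[0,0,0.05],[0,0,0],0.025],[[0,0,0.05],[0,0,0],0.025],[[0,0,0.05],[0,0,0],0.025],[[0,0,0.01],[0,0,0],0.025]]}}

```text
time: 34.85
ee_pos: [666.5, 1.3, 223.7]
tcp_rot: [0.005, 0.708, 0.706, 0.004]
ft_force: [0.9, -0.3, 0.2]
gripper_width: 35.7
gripper_force: 25.0
```

Request:
{"method": "jog_arm", "body": {"plan": [[[-0.0141,-0.0307,0],[0,0,-0.125],0.025],[[-0.0141,-0.0307,0],[0,0,-0.125],0.025],[[-0.0141,-0.0307,0],[0,0,-0.125],0.025],[[-0.0141,-0.0307,0],[0,0,-0.125],0.025],[[-0.0141,-0.0307,0],[0,0,-0.125],0.025]]}}

```text
time: 35.35
ee_pos: [591.4, -152.6, 214.1]
tcp_rot: [-0.001, 0.892, 0.452, -0.001]
ft_force: [-0.1, -0.0, -1.5]
gripper_width: 35.7
gripper_force: 25.0
```

Request:
{"method": "jog_arm", "body": {"plan": [[[-0.0141,-0.0307,0],[0,0,-0.125],0.025],[[-0.0141,-0.0307,0],[0,0,-0.125],0.025],[[-0.0141,-0.0307,0],[0,0,-0.125],0.025],[[-0.0141,-0.0307,0],[0,0,-0.125],0.025],[[-0.0141,-0.0307,0],[0,0,-0.125],0.025]]}}

```text
time: 35.85
ee_pos: [520.9, -306.0, 214.2]
tcp_rot: [-0.001, 0.988, 0.156, -0.001]
ft_force: [0.2, -0.3, -1.3]
gripper_width: 35.8
gripper_force: 25.0
```

Request:
{"method": "jog_arm", "body": {"plan": [[[0,0,-0.015],[0,0,0],0.025],[[0,0,-0.01],[0,0,0],0.025],[[0,0,0],[0,0,0],0.025],[[0,0,0],[0,0,0],0.025],[[0,0,0],[0,0,0],0.025]]}}

```text
time: 36.35
ee_pos: [522.7, -304.4, 190.7]
tcp_rot: [0.0, 0.987, 0.159, 0.0]
ft_force: [-0.2, -0.5, -1.1]
gripper_width: 35.8
gripper_force: 25.0
```

```bash
python3 - <<'E'
from h import *
import pickle
f=grab('wrist','w11.png'); pickle.dump(f,open('w11.pkl','wb'))
o=status.get_obs();print(o['ee_pos'],o['tcp_rot'],f['eye'],2*np.arctan2(o['tcp_rot'][2],o['tcp_rot'][1]))
b=cv2.imread('pics/w11.png')[80:380,180:380]
cv2.imwrite('pics/c11.png',cv2.resize(b,None,fx=2,fy=2,interpolation=cv2.INTER_CUBIC))
E
```

```text
[ 522.76395175 -304.69553871  190.94831518] [3.55577282e-04 9.87307217e-01 1.58821329e-01 3.43285626e-04] [ 592.73456768 -281.62092531  338.57899285] 0.31899346705825343
```

View pics/c11.png

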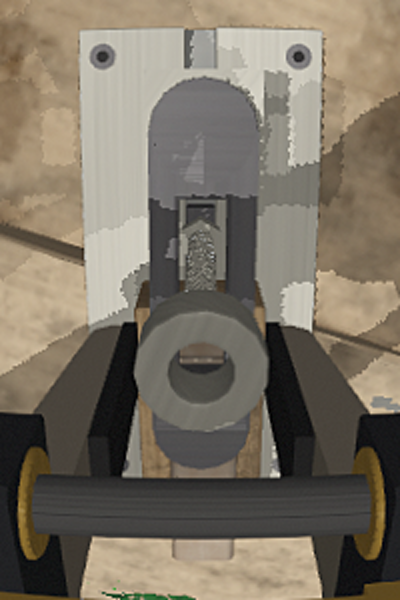

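```bash
python3 - <<'E'
from h import *
import pickle
f=pickle.load(open('w11.pkl','rb'))
s=np.array([522.1,-305.4]);a=.317;U=np.array([[np.cos(a),np.sin(a)],[-np.sin(a),np.cos(a)]])
L=lambda p,z:(U@(plane(f,(180+p[0]/2,80+p[1]/2),z,True)-s)).round(1)
print('strap',[L(p,105) for p in [(204,77),(203,468),(149,180),(262,180),(179,198),(229,198)]])
print('collar',[L(p,185.5) for p in [(202,370),(135,370),(269,370),(202,432),(202,403)]])
print('plate',L((79,30),18),L((322,30),18),'riser',L((184,68),93),L((218,68),93))
print('tcp',U@(np.array([522.75,-304.65])-s))
E
```

```text
strap [array([78.5, -0.8]), array([-79.9,  -0.9]), array([41.3, 19.1]), array([ 41.4, -21.9]), array([34.7,  8.2]), array([ 34.7, -10. ])]
collar [array([ 3.7, -0. ]), array([ 3.6, 17.3]), array([  3.6, -17.4]), array([-14.9,  -0.1]), array([-6., -0.])]
plate [104.5  60. ] [104.7 -59.1] riser [82.1  6.6] [82.2 -6. ]
tcp [0.85140173 0.5100148 ]
```

Request:
{"method": "jog_arm", "body": {"plan": [[[-0.0019,-0.0006,-0.015],[0,0,0],0.025],[[0,0,-0.01],[0,0,0],0.025],[[0,0,-0.005],[0,0,0],0.025],[[0,0,-0.003],[0,0,0],0.025],[[0,0,-0.002],[0,0,0],0.025]]}}

```text
time: 36.9
ee_pos: [520.1, -305.8, 154.9]
tcp_rot: [-0.0, 0.987, 0.158, -0.0]
ft_force: [-0.2, -0.6, -1.0]
gripper_width: 35.9
gripper_force: 25.0
```

Request:
{"method": "jog_arm", "body": {"plan": [[[0,0,-0.002],[0,0,0],0.025],[[0,0,-0.002],[0,0,0],0.025],[[0,0,-0.002],[0,0,0],0.025],[[0,0,-0.002],[0,0,0],0.025],[[0,0,0],[0,0,0],0.025]]}}

```text
time: 37.4
ee_pos: [520.1, -305.7, 147.1]
tcp_rot: [-0.0, 0.987, 0.158, -0.0]
ft_force: [-0.5, 0.5, -0.9]
gripper_width: 35.5
gripper_force: 25.0
```

Request:
{"method": "jog_arm", "body": {"plan": [[[0.0005,0,-0.003],[0,0,0],0.025],[[0,0,-0.003],[0,0,0],0.025],[[0,0,-0.003],[0,0,0],0.025],[[0,0,-0.002],[0,0,0],0.025],[[0,0,-0.002],[0,0,0],0.025]]}}

```text
time: 37.9
ee_pos: [520.7, -305.8, 134.1]
tcp_rot: [-0.0, 0.987, 0.158, -0.0]
ft_force: [-0.4, -0.1, -1.1]
gripper_width: 35.9
gripper_force: 25.0
```

Request:
{"method": "jog_arm", "body": {"plan": [[[0,0,-0.001],[0,0,0],0.025],[[0,0,-0.001],[0,0,0],0.025],[[0,0,0],[0,0,0],0.025],[[0,0,0],[0,0,0],0.025]]}}

```text
time: 38.3
ee_pos: [520.8, -305.8, 132.5]
tcp_rot: [0.0, 0.987, 0.158, 0.0]
ft_force: [-0.3, -0.9, -0.6]
gripper_width: 35.9
gripper_force: 25.0
```

Request:
{"method": "jog_arm", "body": {"plan": [[[0,0,-0.001],[0,0,0],0.025],[[0,0,-0.0005],[0,0,0],0.025],[[0,0,0],[0,0,0],0.025],[[0,0,0],[0,0,0],0.025]]}}

```text
time: 38.7
ee_pos: [520.7, -305.8, 130.8]
tcp_rot: [-0.0, 0.987, 0.158, -0.0]
ft_force: [1.1, -0.5, -0.1]
gripper_width: 35.7
gripper_force: 25.0
```

Request:
{"method": "jog_arm", "body": {"plan": [[[0,0,-0.0005],[0,0,0],0.025],[[0,0,0],[0,0,0],0.025],[[0,0,0],[0,0,0],0.025]]}}

```text
time: 39.0
ee_pos: [520.7, -305.8, 130.4]
tcp_rot: [-0.0, 0.987, 0.158, 0.0]
ft_force: [0.2, -0.1, -0.3]
gripper_width: 35.9
gripper_force: 25.0
```

Within about 0.5 mm of seating: release, lift straight up, withdraw and look.

Request:
{"method": "jog_arm", "body": {"plan": [[[0,0,-0.0005],[0,0,0],0.025],[[0,0,0],[0,0,0],0.025],[[0,0,0],[0,0,0],0.065],[[0,0,0],[0,0,0],0.065],[[0,0,0],[0,0,0],0.065]]}}

```text
time: 39.5
ee_pos: [520.8, -305.9, 129.8]
tcp_rot: [0.0, 0.987, 0.158, 0.0]
ft_force: [0.3, -1.0, 0.2]
gripper_width: 57.8
gripper_force: 0.0
```

Request:
{"method": "jog_arm", "body": {"plan": [[[0,0,0.02],[0,0,0],0.065],[[0,0,0.04],[0,0,0],0.065],[[0,0,0.04],[0,0,0],0.065],[[-0.03,-0.01,0.02],[0,0,0],0.065],[[-0.03,-0.01,0],[0,0,0],0.065]]}}

```text
time: 40.0
ee_pos: [461.9, -327.4, 254.3]
tcp_rot: [0.003, 0.987, 0.159, 0.002]
ft_force: [0.5, -0.3, 0.3]
gripper_width: 65.0
gripper_force: 0.0
```

Request:
{"method": "jog_arm", "body": {"plan": [[[-0.03,-0.01,0],[0,0,0],0.065],[[0,0,0],[0,0,0],0.065],[[0,0,0],[0,0,0],0.065],[[0,0,0],[0,0,0],0.065],[[0,0,0],[0,0,0],0.065]]}}

```text
time: 40.5
ee_pos: [431.5, -335.4, 249.7]
tcp_rot: [-0.0, 0.987, 0.159, 0.0]
ft_force: [0.5, -0.6, -1.0]
gripper_width: 65.2
gripper_force: 0.0
```

```bash
python3 - <<'E'
from h import *
import pickle
f=grab('wrist','w12.png'); pickle.dump(f,open('w12.pkl','wb'))
o=status.get_obs();print(o['ee_pos'],o['ft_force'],f['eye'])
b=cv2.imread('pics/w12.png')[0:300,160:420]
cv2.imwrite('pics/c12.png',cv2.resize(b,None,fx=2,fy=2,interpolation=cv2.INTER_CUBIC))
E
```

```text
[ 431.44780316 -335.39530397  249.64261296] [-0.15849073  0.46666118 -0.09436013] [ 501.58802442 -312.6873078   397.52319819]
```

View pics/c12.png

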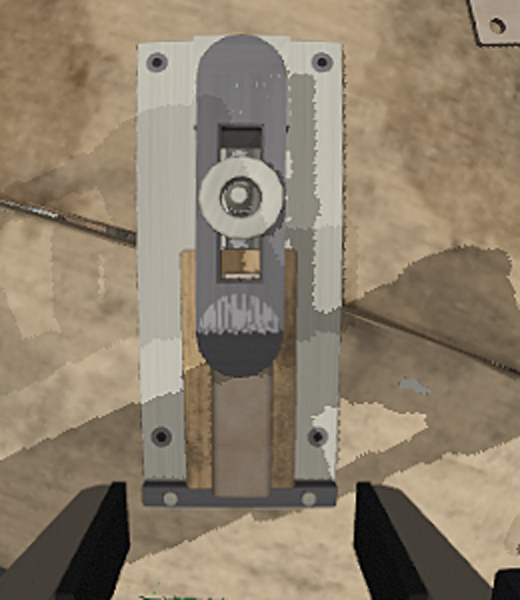

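The picture shows the collar around the stud at (240,196). The strap is in line with the plate, from (241,35) to (240,376), and the offcut is centred on the wood up to the stop strip. The gripper is clear, so I'm handing in.

```bash
python3 -c "
from bench import job; print(job.sign_off())"
```

```text
the job is handed in; nothing more can be done
None
```

The job is handed in at about 41 s: wood, offcut, 75 mm riser, strap and collar were placed in that order, and the last picture shows them aligned with the gripper clear; the one rough moment was a brief 87 N wrist force (43.7 N sideways and on the finger pad, cause unconfirmed) while lowering onto the offcut, under the 120 N wrist limit.

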